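Reset the bench unit under its push-latch cover

ROBOT

A 6-joint arm with a two-finger parallel gripper is mounted at the origin on a cart in front of the work surface, level with it; the furniture and walls round the work are solid. World frame = base frame: x ahead of the robot, y to its left, z up, the work surface at z = 0. Lengths are in m, angles in rad, forces in N, time in s.
With the tool pointing down it reaches from about 0.35 to 0.975 m from the base axis. Payload 4.9 kg.
Tool frame: the origin (TCP) lies between the finger pads; the fingertips stand 14 mm ahead of it and the grasp point (between the pads) lies 5 mm behind it (manip.finger_overhang is the distance from the TCP to the fingertips, in m); z points along the fingers, y is the line along which they close (so a half turn about z gives the same grasp; the last joint's range is limited). The gripper opens to 85 mm and grips with 20 to 120 N. Pads are 22 mm wide; open, the fingers measure 114 mm over their backs; the gripper's body (76 mm by 85 mm) begins 54 mm behind the grasp point. The pads swing forward as they close: fully open they stand 13 mm farther back than shut.
Start: joints at [1.183, 0.053, 1.613, -0, 1.476, -0.119], TCP at [0.166, 0.603, 0.245] pointing down, gripper open.
Joint ranges: [-3.01, 3.01], [-1.01, 2.22], [0.06, 2.58], [-1.02, 4.17], [0.09, 2.62], [-3.14, 3.14]. Speed limits (rad/s): [2.57, 2.57, 3.14, 3.14, 3.14, 3.14].

INTERFACE

Orientations are given as a unit quaternion [w, x, y, z].
In Python, from plant import manip, grab_frame gives the robot as it stands.
- The arm moves only by the tool servo_tool, never from a script. Its argument "deltas" is a list that holds one entry, the list of rows, each a list of 5 numbers: the opening in per cent of the stroke, from 0 (shut) to 100 (fully open), then the shift along the world's x, y, z in m, then the turn about the world's z in degrees. A call has exactly 8 rows; each row shifts and turns the commanded pose from where the row before left it; what a row does not reach is not made up. A row lasts 1/10 s, in which the tool goes at most 50 mm and 8.59 degrees, less where a joint would pass 70% of its speed; a pose out of reach is approached as far as the arm can. A call is refused whole if a number of a shift passes 0.05 or a number of a turn 8.59, either way. A call with a gripper value outside its range is refused whole. The fingers move at their own pace and stop on an object; the grip force is fixed at half the most. Time passes only in rows, so rows that do not move let the fingers close, or fill a call up. It gives the time, the measured TCP pose, the force, the opening and the grip force at its end, in the units of the state.
- manip.state(): the state, without advancing time (a new reading comes with each control period).
- grab_frame(name): name is "scene" or "side" or "wrist"; returns a dict with "pixels" (400x640x3 uint8, red, green, blue), "z_map" (400x640 float32, m along the optical axis (not along the pixel's ray), 0 where there is no reading), "fx", "fy", "cx", "cy" (pixels), "rvec" (rotation vector, rad) and "tvec" (3), from world to camera coordinates, as OpenCV has them; the wrist camera has in their place "T_tool_cam" (4x4, takes a point from camera to tool coordinates, whose origin is the TCP and whose axes are the flange's). Camera axes: x right, y down, z forward; pixel columns grow to the right and rows downward; lengths in m; the calibration is good to about 2 mm. The wrist camera is an equidistant fisheye: a pixel r from the principal point sees the ray r / f radians off the axis. A picture is of the moment at which its call begins: read the wrist's pose just before it.
- manip.job_done(): hands the job in; it is judged then, once.
The state is a dict: "time": time; "joint_pos": joint angles; "joint_vel": joint speeds; "joint_efforts": joint torques, N m; "tool_pos": TCP position; "tool_rot": TCP orientation; "contact_force": force on the tool from outside, world axes, zero at the start; "ft_torque": the same for the moment, N m; "gripper_width": opening from 0.0 (shut) to 1.0 (fully open); "grasp_force": force on a finger pad.
Only numpy, scipy, OpenCV 4.12 (cv2) and the standard library are available. Lean on these libraries where they do the work, as an engineer would, in place of code of your own. Each camera call takes 0.05 s, during which the arm holds its last target. There are 200 camera calls.

TASK

Press the front edge of the shut cover on the white bench unit and let go so that it pops fully open, push the round button under it all the way down and let it come back, then swing the cover down and press it until it latches shut again. Do not press the square button, use only your fingertips or the outside of the fingers, and leave the things standing around the unit where they are.

Things in the scene. Friction and masses are not known exactly. Their poses are not given: they have to be found in the camera images.
- unit: White bench unit fixed to the worktop, 165 mm deep (x) x 156 mm wide (y), flat top 50 mm up. Origin: centre of its underside; x points to its rear (away from the robot at yaw 0), y to its left. On top, toward the rear, a grey hinged cover over two push buttons; in front of the cover a dark window.
- cover (a joint): Cover angle, rad: 0 latched shut, 1.6 upright, fully open. Push-push latch: press the shut cover about 5 mm (2 to 4 N at the free edge) to its stop at -0.077 and let go: a spring swings it open in 1 to 2 s. Swing it down and press to the stop again, let go: it stays near 0 (it reopens if not pressed far enough). It resists closing with 1 to 2 N, more if fast: under 0.2 m/s.
- cover_edge (a point): Middle of the cover's free (front) edge on its outer surface, the place to press; moves with the cover. The cover is a shallow shell, 60 mm from hinge to free edge, 120 mm wide. Shut, its outer surface lies level, 12 mm above the hinge axis (78 mm above the worktop); its skirt hangs 7 mm below the axis.
- cover_hinge (a point): Middle of the hinge axis, 66 mm above the worktop, 50 mm behind the unit's centre, along the unit's y; the free edge is on the -x side. The unit's top reaches 32 mm farther behind it. The open cover's outer surface faces the unit's rear; swing it shut by pushing that surface toward the front with a finger from behind.
- round_button (a joint): Travel of the round button in m: 0 released, 0.005 fully pressed; it springs back. 5 N presses it fully.
- round_button_top (a point): Centre of the round button's top: white round cap 20 mm across in a round black collar 28 mm across; released, its top is 69 mm above the worktop (collar top 61 mm), 38 mm in front of the hinge axis, 28 mm left or right of the cover's middle. The two buttons change places from run to run.
- square_button (a joint): Travel of the square button in m, as for the round one; not to be pressed.
- square_button_top (a point): Centre of the top of the square button: a white square cap 19 mm wide in a square black collar 28 mm wide, same height, beside the round one, 56 mm from it centre to centre.
- bottle_100b: Bystander: glass screw-cap bottle, 47 mm across, 103 mm tall, stands left of the unit; loose, leave it alone.
- beaker: Bystander: open glass beaker, 52 mm across, 70 mm tall, stands right of the unit; loose, leave it alone.
- tape_roll: Bystander: roll of label tape lying flat, 53 mm across, 19 mm high, behind and right of the unit; loose, leave it alone.
- timer: Bystander: small flat bench timer, 52 x 64 x 18 mm, left of the unit; loose, leave it alone.
- vial_7: Bystander: small capped glass vial, 12 mm across, 33 mm tall, right of the unit; loose, leave it alone.
- driver: Bystander: screwdriver lying on the worktop, 158 mm long, farther left of the unit; loose, leave it alone.

How it is judged:
By the outcome, as a careful person would: the job done as asked, in the order asked, and still so for the second after the job is handed in, with the robot touching nothing.
It also fails if it takes over 51 s, if anything falls off the work surface, if the arm or the gripper's body presses on something with over 40 N, if the wrist force passes 120 N, or if a joint passes its speed limit or range.

## Working session

There is one attempt and no reset: what is moved stays moved. The work goes in short steps, Python scripts to look and compute and a tool call to move; the robot and the scene stay as the last step left them, time stands still between calls to the robot, and variables do not carry over. Pictures are saved under pics/ and viewed, at most 10 in all, crops included, and the job is handed in when it is done.

Besides the shell and the picture viewer there is one more tool, called after "Call:" as a command line: name --argument value ..., lists and objects as JSON in quotes. servo_tool: Moves the arm, as the interface text tells. Its arguments: {"type":"object","properties":{"deltas":{"type":"array"}},"required":["deltas"]}

```bash
mkdir -p pics; ls; cat > h.py <<'E'
import numpy as np, cv2
from plant import manip, grab_frame
def world(f,u,v,z=None):
    R,_=cv2.Rodrigues(np.array(f["rvec"],float)); t=np.array(f["tvec"],float).ravel()
    d=np.array([(u-f["cx"])/f["fx"],(v-f["cy"])/f["fy"],1.])
    c=-R.T@t; r=R.T@d
    s=(z-c[2])/r[2] if z is not None else f["z_map"][int(v),int(u)]
    return c+s*r
def cloud(f):
    R,_=cv2.Rodrigues(np.array(f["rvec"],float)); t=np.array(f["tvec"],float).ravel()
    v,u=np.mgrid[0:400,0:640]; Z=f["z_map"]
    P=np.stack([(u-f["cx"])/f["fx"]*Z,(v-f["cy"])/f["fy"]*Z,Z],-1)
    return (P-t)@R
def save(f,n): cv2.imwrite("pics/"+n,f["pixels"][...,::-1])
E
python3 - <<'E'
from h import *
fs=grab_frame("scene"); fd=grab_frame("side")
save(fs,"s1.png"); save(fd,"d1.png"); np.savez("f1.npz",s=cloud(fs),d=cloud(fd),sp=fs["pixels"],dp=fd["pixels"])
for f in (fs,fd):
    R,_=cv2.Rodrigues(np.array(f["rvec"])); print(-R.T@np.array(f["tvec"]).ravel(), f["fx"], (f["z_map"]>0).mean())
print(manip.state())
E
```

```text
pics
[ 0.05930338 -0.68059385  0.79686419] 513.9402574241145 0.9961328125
[0.32880679 0.80659133 0.57497764] 371.03035327917297 0.92625
{'time': 0.1, 'joint_pos': array([ 1.18300805e+00,  5.33053550e-02,  1.61420052e+00, -1.64051280e-05,
        1.47598840e+00, -1.19008480e-01]), 'joint_vel': array([ 0.00187697, -0.00021331, -0.00413555,  0.00016104,  0.00067099,
       -0.00112973]), 'joint_efforts': array([-1.49052667e-04, -3.94908607e+01, -3.71361423e+01, -1.54504914e-04,
        4.02199905e-03,  2.20261671e-05]), 'tool_pos': array([0.16577025, 0.6020415 , 0.24415075]), 'tool_rot': array([-2.30459691e-04,  1.33984898e-01,  9.90982918e-01, -9.22495277e-04]), 'contact_force': array([ 0.33243835,  0.23343229, -0.54196799]), 'ft_torque': array([ 0.01308905, -0.023306  , -0.02246399]), 'grasp_force': 0.0, 'gripper_width': 1.0013305572810292}
```

View pics/s1.png

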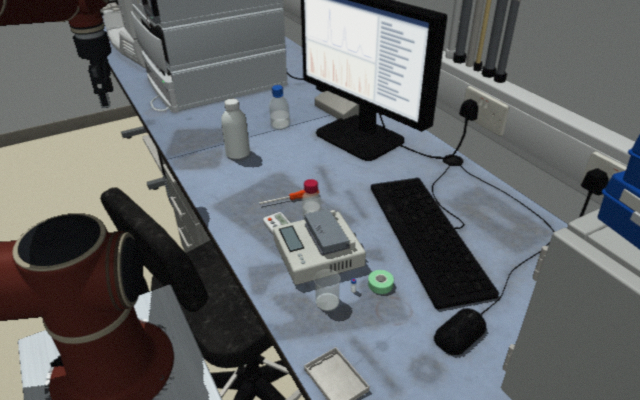

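View pics/d1.png

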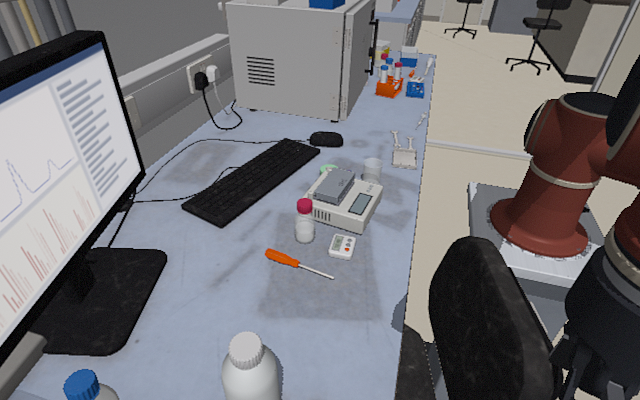

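The scene picture shows the unit at about (315,245), with the grey cover at (328,232). The bottle is at (312,195), the beaker at (326,292) and the tape at (381,282). In the side picture the cover is at (332,185). Next I fit the cover and unit top from the depth clouds.

```bash
python3 - <<'E'
from h import *
d=np.load("f1.npz")
w=d['s'][225:240,322:335].reshape(-1,3); print("seed",np.median(w,0))
c0=np.median(w,0)
for k in 'sd':
    P=d[k].reshape(-1,3); C=d[k+'p'].reshape(-1,3)
    near=np.hypot(*(P[:,:2]-c0[:2]).T)<0.16
    print(k,"hist",np.histogram(P[near,2],bins=np.arange(0.03,0.11,0.004)))
    for n,lo,hi in (("cover",.073,.084),("top",.045,.056)):
        m=near&(P[:,2]>lo)&(P[:,2]<hi)
        if n=="cover": m&=np.hypot(*(P[:,:2]-c0[:2]).T)<0.09
        # largest cluster via grid
        g=np.zeros((400,400),np.uint8); ij=((P[m,:2]-c0[:2]+.2)*1000).astype(int); g[ij[:,0],ij[:,1]]=1
        g=cv2.morphologyEx(g,cv2.MORPH_CLOSE,np.ones((7,7)));
        g=cv2.morphologyEx(g,cv2.MORPH_OPEN,np.ones((9,9)))
        cs,_=cv2.findContours(g,cv2.RETR_EXTERNAL,cv2.CHAIN_APPROX_NONE); c=max(cs,key=cv2.contourArea)
        (a,b),s,ang=cv2.minAreaRect(c); print(n,np.array([b,a])/1000-.2+c0[:2],s,ang,P[m,2].mean(), "box",[(q[::-1]/1000-.2+c0[:2]).round(4).tolist() for q in cv2.boxPoints(((a,b),s,ang))])
E
```

```text
seed [0.47981906 0.05662055 0.08111514]
s hist (array([ 183,  213,  209,  221,  339, 1718,  602,  163,  152,  181,  200,
        114,  743,  234,   17,   19,   21,   19,   34]), array([0.03 , 0.034, 0.038, 0.042, 0.046, 0.05 , 0.054, 0.058, 0.062,
       0.066, 0.07 , 0.074, 0.078, 0.082, 0.086, 0.09 , 0.094, 0.098,
       0.102, 0.106]))
cover [0.48514984 0.07329815] (121.47994232177734, 61.12166976928711) 8.637131690979004 0.08041416893304841 box [[0.5062, 0.0087], [0.4458, 0.0178], [0.4641, 0.1379], [0.5245, 0.1288]]
top [0.4650372  0.07586024] (157.9547882080078, 165.14544677734375) 8.61564826965332 0.052082492102953334 box [[0.5348, -0.0146], [0.3716, 0.0101], [0.3952, 0.1663], [0.5585, 0.1416]]
d hist (array([119, 116, 130, 138, 857, 781, 131,  85, 121, 125,  71, 321, 387,
         2,   1,   4,   3,   6,  55]), array([0.03 , 0.034, 0.038, 0.042, 0.046, 0.05 , 0.054, 0.058, 0.062,
       0.066, 0.07 , 0.074, 0.078, 0.082, 0.086, 0.09 , 0.094, 0.098,
       0.102, 0.106]))
cover [0.48445581 0.07788944] (118.89176940917969, 57.32354736328125) 8.212780952453613 0.07796263088493326 box [[0.5043, 0.015], [0.4476, 0.0231], [0.4646, 0.1408], [0.5213, 0.1326]]
top [0.44979376 0.08265505] (154.8295135498047, 131.67066955566406) 8.702223777770996 0.05003643753863974 box [[0.5032, -0.0038], [0.373, 0.0161], [0.3964, 0.1691], [0.5266, 0.1492]]
```

```bash
python3 - <<'E'
from h import *
d=np.load("f1.npz"); P=np.vstack([d[k].reshape(-1,3) for k in 'sd'])
a=np.array([.166,.603]);b=np.array([.45,.08]);L=np.linalg.norm(b-a);t=(b-a)/L
s=(P[:,:2]-a)@t; q=(P[:,:2]-a)@np.array([-t[1],t[0]])
for lo in np.arange(-.05,L+.2,.06):
    m=(s>lo)&(s<lo+.06)&(abs(q)<.1)&(P[:,2]<.35); print(round(lo,2), np.percentile(P[m,2],[50,99,100]).round(3) if m.any() else None)
E
```

```text
-0.05 [0.336 0.35  0.35 ]
0.01 [0.281 0.349 0.35 ]
0.07 [-0.     0.056  0.061]
0.13 [-0.002  0.005  0.007]
0.19 [-0.001  0.005  0.007]
0.25 [-0.001  0.005  0.007]
0.31 [-0.001  0.005  0.008]
0.37 [-0.     0.01   0.017]
0.43 [0.001 0.021 0.025]
0.49 [0.004 0.055 0.066]
0.55 [0.052 0.083 0.085]
0.61 [0.053 0.083 0.085]
0.67 [0.03  0.078 0.084]
0.73 [0.003 0.024 0.039]
0.79 [0.003 0.02  0.024]
```

Call:
servo_tool --deltas '[[[0,0.0,-0.03,0,0],[0,0.02,-0.04,0,3],[0,0.02,-0.04,0,3.8],[0,0.024,-0.042,0,0],[0,0.024,-0.042,0,0],[0,0.024,-0.042,0,0],[0,0.024,-0.042,0,0],[0,0.024,-0.042,0,0]]]'

```text
time: 0.9
tool_pos: [0.3262, 0.2807, 0.2449]
tool_rot: [0.0, 0.075, 0.997, -0.0]
contact_force: [1.6, 0.0, 0.2]
gripper_width: 0.003
grasp_force: 0.0
```

Call:
servo_tool --deltas '[[[0,0.025,-0.04,0,0],[0,0.025,-0.04,-0.01,0],[0,0.025,-0.04,-0.02,0],[0,0.025,-0.04,-0.02,0],[0,0.02,-0.03,-0.02,0],[0,0.013,-0.013,-0.02,0],[0,0,0,-0.02,0],[0,0,0,0,0]]]'

```text
time: 1.7
tool_pos: [0.4554, 0.0808, 0.1326]
tool_rot: [-0.004, 0.076, 0.997, -0.0]
contact_force: [-0.2, 0.9, 0.5]
gripper_width: 0.001
grasp_force: 0.0
```

```bash
python3 - <<'E'
from h import *
s=manip.state(); f=grab_frame("wrist"); save(f,"w1.png"); print(s["tool_pos"],f["T_tool_cam"],f["fx"],f["cx"],f["cy"]); np.save("w1.npy",f["z_map"])
g=grab_frame("side"); cv2.imwrite("pics/d2.png",cv2.resize(g["pixels"][120:260,260:420,::-1],None,fx=4,fy=4))
E
```

```text
[0.45538397 0.08076917 0.13255089] [[-9.70691854e-04 -9.64075333e-01 -2.65627203e-01  6.75907996e-02]
 [ 9.99998659e-01 -5.85495768e-04 -1.52931824e-03 -5.42224009e-05]
 [ 1.31885438e-03 -2.65628331e-01  9.64074608e-01 -1.30338500e-01]
 [ 0.00000000e+00  0.00000000e+00  0.00000000e+00  1.00000000e+00]] 309.70691628693146 321.6228667367721 194.5370177458314
```

View pics/w1.png

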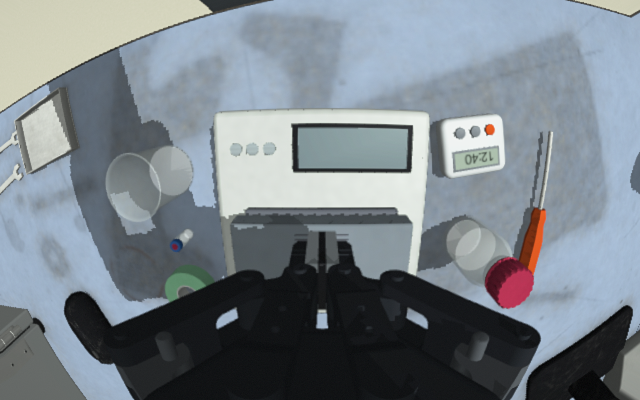

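The wrist view shows the cover's free edge at rows 210–222, columns 232–412, with the fingertips at (322,245) centred on it. That puts the edge at x≈0.456, which agrees with the clouds. Now I press.

Call:
servo_tool --deltas '[[[0,0.004,0,-0.015,0],[0,0,0,-0.015,0],[0,0,0,-0.006,0],[0,0,0,0,0],[0,0,0,0,0],[0,0,0,-0.003,0],[0,0,0,-0.002,0],[0,0,0,0,0]]]'

```text
time: 2.6
tool_pos: [0.4617, 0.0815, 0.0952]
tool_rot: [-0.0, 0.075, 0.997, -0.0]
contact_force: [-0.4, -0.4, -0.3]
gripper_width: -0.0
grasp_force: 0.0
```

Call:
servo_tool --deltas '[[[0,0,0,-0.002,0],[0,0,0,-0.002,0],[0,0,0,-0.001,0],[0,0,0,-0.001,0],[0,0,0,-0.001,0],[0,0,0,0,0],[0,0,0,0,0],[0,0,0,0,0]]]'

```text
time: 3.4
tool_pos: [0.4617, 0.0815, 0.0883]
tool_rot: [-0.0, 0.075, 0.997, 0.0]
contact_force: [-2.0, 1.2, 2.0]
gripper_width: -0.001
grasp_force: 1.4
```

Call:
servo_tool --deltas '[[[0,0,0,-0.0005,0],[0,0,0,-0.0005,0],[0,0,0,-0.0005,0],[0,0,0,-0.0005,0],[0,0,0,0,0],[0,0,0,0,0],[0,0,0,0,0],[0,0,0,0,0]]]'

```text
time: 4.2
tool_pos: [0.4619, 0.0815, 0.088]
tool_rot: [-0.0, 0.075, 0.997, -0.0]
contact_force: [-8.3, 0.1, 13.1]
gripper_width: -0.004
grasp_force: 6.9
```

The cover is at its stop (13 N). I release and retract up and forward.

Call:
servo_tool --deltas '[[[0,0,0,0.02,0],[0,-0.01,0.001,0.04,0],[0,-0.03,0.004,0.04,0],[0,-0.03,0.004,0.03,0],[0,-0.02,0.003,0.0,0],[0,0,0,0,0],[0,0,0,0,0],[0,0,0,0,0]]]'

```text
time: 5.0
tool_pos: [0.3722, 0.0933, 0.2152]
tool_rot: [-0.001, 0.075, 0.997, -0.0]
contact_force: [0.2, -0.2, -0.2]
gripper_width: -0.003
grasp_force: 0.0
```

Call:
servo_tool --deltas '[[[0,0,0,0,0],[0,0,0,0,0],[0,0,0,0,0],[0,0,0,0,0],[0,0,0,0,0],[0,0,0,0,0],[0,0,0,0,0],[0,0,0,0,0]]]'

```text
time: 5.8
tool_pos: [0.3719, 0.0935, 0.2162]
tool_rot: [0.0, 0.075, 0.997, 0.0]
contact_force: [-0.1, -0.4, -1.1]
gripper_width: -0.003
grasp_force: 0.0
```

```bash
python3 - <<'E'
from h import *
s=manip.state(); f=grab_frame("wrist"); save(f,"w2.png"); print(s["tool_pos"],s["tool_rot"])
np.savez("w2.npz",p=f["pixels"],z=f["z_map"],pos=s["tool_pos"],rot=s["tool_rot"],T=f["T_tool_cam"],k=[f["fx"],f["cx"],f["cy"]])
E
```

```text
[0.37185628 0.09347829 0.21618481] [3.40028056e-05 7.49537395e-02 9.97187011e-01 1.51511391e-05]
```

View pics/w2.png

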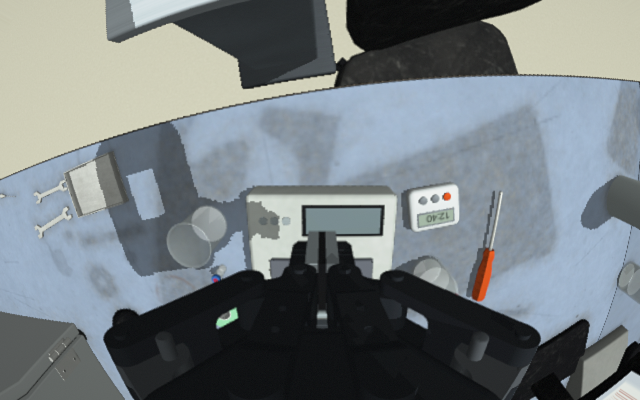

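The wrist view has the fingers blocking the cover area at around (322,265), so I use the fixed cameras.

```bash
python3 - <<'E'
from h import *
fs=grab_frame("scene"); fd=grab_frame("side")
a=cv2.resize(fs["pixels"][165:315,250:400,::-1],(390,400),interpolation=2); b=cv2.resize(fd["pixels"][120:260,270:410,::-1],(400,400),interpolation=2)
cv2.imwrite("pics/c3.png",np.hstack([a,b]))
import pickle; pickle.dump((dict(fs),dict(fd)),open("f3.pkl","wb")); print(manip.state()["time"])
E
```

```text
5.95
```

View pics/c3.png

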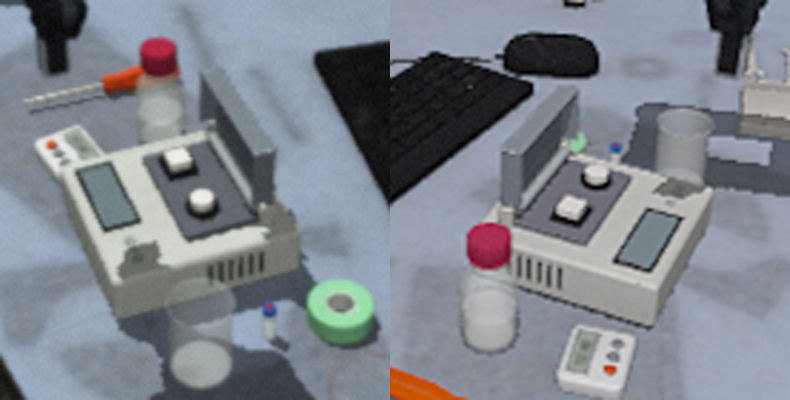

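The cover stands fully open. The round button is on the right: scene crop (202,200), full-frame (327.7,240); side crop (597,173), full-frame (342,180). The square one is on the left. I cast rays for both.

```bash
python3 - <<'E'
from h import *
import pickle; fs,fd=pickle.load(open("f3.pkl","rb"))
def capc(f,u,v):
    C=cloud(f); img=f["pixels"]
    m=(np.abs(C[...,2]-.069)<.007)&(img.min(2)>110)
    w=np.zeros_like(m); w[v-9:v+9,u-9:u+9]=1; m=m&w
    vs,us=np.nonzero(m); return len(us), us.mean().round(1), vs.mean().round(1), world(f,us.mean(),vs.mean(),.067).round(4)
for f,pts in ((fs,((327,240),(318,226))),(fd,((342,180),(333,193)))):
    for u,v in pts:
        try: print(capc(f,u,v), world(f,u,v,.069).round(4))
        except Exception as e: print(e)
for f in (fs,fd):
    C=cloud(f).reshape(-1,3); m=(np.abs(C[:,0]-.52)<.05)&(np.abs(C[:,1]-.07)<.09)&(C[:,2]>.09)&(C[:,2]<.14); ux=C[m][:,:2]@np.array([.989,-.149]); print("cover x'",np.percentile(ux,[2,50,98]),C[m,2].max(), "hinge x'",np.array([.5145,.073])@[.989,-.149])
E
```

```text
(60, np.float64(327.5), np.float64(239.3), array([0.4748, 0.05  , 0.067 ])) [0.4715 0.0465 0.069 ]
(69, np.float64(318.1), np.float64(223.9), array([0.4825, 0.106 , 0.067 ])) [0.4776 0.0975 0.069 ]
(44, np.float64(341.8), np.float64(180.2), array([0.4749, 0.0506, 0.067 ])) [0.474  0.0527 0.069 ]
(55, np.float64(333.4), np.float64(192.3), array([0.4821, 0.1072, 0.067 ])) [0.4816 0.1131 0.069 ]
cover x' [0.49403353 0.50367323 0.51278189] 0.13135436499678588 hinge x' 0.4979634999999999
cover x' [0.49369304 0.50317986 0.51187582] 0.12758220710144638 hinge x' 0.4979634999999999
```

Call:
servo_tool --deltas '[[[0,0.03,-0.013,0,0],[0,0.035,-0.015,0,0],[0,0.03,-0.012,0,0],[0,0.007,-0.003,-0.03,0],[0,0,0,-0.04,0],[0,0,0,-0.04,0],[0,0,0,0,0],[0,0,0,0,0]]]'

```text
time: 6.75
tool_pos: [0.4736, 0.0505, 0.1062]
tool_rot: [-0.001, 0.075, 0.997, -0.0]
contact_force: [0.3, 0.0, 0.2]
gripper_width: -0.003
grasp_force: 0.0
```

Call:
servo_tool --deltas '[[[0,0,0,-0.012,0],[0,0,0,-0.008,0],[0,0,0,-0.003,0],[0,0,0,-0.002,0],[0,0,0,-0.001,0],[0,0,0,-0.001,0],[0,0,0,0,0],[0,0,0,0,0]]]'

```text
time: 7.55
tool_pos: [0.4741, 0.0505, 0.0795]
tool_rot: [0.0, 0.075, 0.997, 0.0]
contact_force: [-1.3, 0.1, 3.4]
gripper_width: -0.0
grasp_force: 1.8
```

Call:
servo_tool --deltas '[[[0,0,0,-0.001,0],[0,0,0,-0.001,0],[0,0,0,-0.0005,0],[0,0,0,-0.0005,0],[0,0,0,0,0],[0,0,0,0,0],[0,0,0,0,0],[0,0,0,0,0]]]'

```text
time: 8.35
tool_pos: [0.4742, 0.0505, 0.0778]
tool_rot: [-0.0, 0.075, 0.997, -0.0]
contact_force: [-7.5, 0.5, 14.0]
gripper_width: -0.006
grasp_force: 7.0
```

Fully pressed: 14 N at the expected depth. I release it, lift, and go over behind the cover.

Call:
servo_tool --deltas '[[[0,0,0,0.01,0],[0,0,0,0.03,0],[0,0,0,0.04,0],[0,0.01,0.002,0.03,0],[0,0.035,0.008,0,0],[0,0.03,0.007,0,0],[0,0,0,0,0],[0,0,0,0,0]]]'

```text
time: 9.15
tool_pos: [0.5486, 0.0674, 0.1851]
tool_rot: [-0.001, 0.075, 0.997, -0.0]
contact_force: [-0.8, -0.3, 0.6]
gripper_width: -0.0
grasp_force: 0.0
```

Call:
servo_tool --deltas '[[[0,0,0,-0.02,0],[0,0,0,-0.02,0],[0,0,0,-0.02,0],[0,0,0,0,0],[0,0,0,0,0],[0,0,0,0,0],[0,0,0,0,0],[0,0,0,0,0]]]'

```text
time: 9.95
tool_pos: [0.5495, 0.0675, 0.1273]
tool_rot: [0.001, 0.075, 0.997, 0.0]
contact_force: [1.0, -0.8, 0.2]
gripper_width: -0.004
grasp_force: 0.0
```

```bash
python3 - <<'E'
from h import *
fs=grab_frame("scene"); fd=grab_frame("side")
a=cv2.resize(fs["pixels"][165:315,250:400,::-1],(390,400),interpolation=2); b=cv2.resize(fd["pixels"][120:260,270:410,::-1],(400,400),interpolation=2)
cv2.imwrite("pics/c4.png",np.hstack([a,b])); print(manip.state()["tool_pos"])
E
```

```text
[0.54923042 0.06744973 0.12682976]
```

View pics/c4.png

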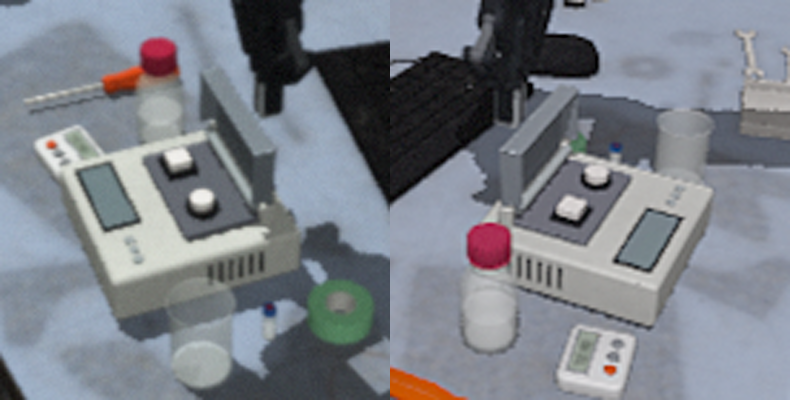

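The picture shows the fingers just behind the upright cover's outer face, scene crop (268,110) and side crop (515,115). All bystanders are where they were. I swing the cover along its arc.

Call:
servo_tool --deltas '[[[0,-0.005,0.0007,0,0],[0,-0.005,0.0007,0,0],[0,-0.0064,0.001,0.0007,0],[0,-0.0064,0.001,0.0008,0],[0,-0.0062,0.0009,-0.001,0],[0,-0.0062,0.0009,-0.001,0],[0,-0.006,0.0009,-0.0026,0],[0,-0.006,0.0009,-0.0026,0]]]'

```text
time: 10.85
tool_pos: [0.5014, 0.0746, 0.1206]
tool_rot: [0.0, 0.075, 0.997, 0.0]
contact_force: [3.6, -0.1, 0.1]
gripper_width: -0.0
grasp_force: 1.3
```

Call:
servo_tool --deltas '[[[0,-0.005,0.0007,-0.004,0],[0,-0.005,0.0007,-0.004,0],[0,-0.004,0.0006,-0.005,0],[0,-0.004,0.0006,-0.005,0],[0,-0.003,0.0004,-0.006,0],[0,-0.003,0.0004,-0.005,0],[0,-0.003,0.0004,-0.002,0],[0,-0.002,0.0003,-0.001,0]]]'

```text
time: 11.65
tool_pos: [0.4736, 0.0784, 0.0891]
tool_rot: [0.001, 0.075, 0.997, -0.0]
contact_force: [3.5, -0.8, 6.2]
gripper_width: -0.005
grasp_force: 3.0
```

Call:
servo_tool --deltas '[[[0,-0.001,0,-0.001,0],[0,0,0,-0.001,0],[0,0,0,-0.001,0],[0,0,0,-0.001,0],[0,0,0,0,0],[0,0,0,0,0],[0,0,0,0,0],[0,0,0,0,0]]]'

```text
time: 12.45
tool_pos: [0.4737, 0.0784, 0.0887]
tool_rot: [0.002, 0.075, 0.997, -0.0]
contact_force: [-6.0, -1.0, 22.3]
gripper_width: -0.0
grasp_force: 11.4
```

At the stop (22 N). I let go.

Call:
servo_tool --deltas '[[[0,0,0,0.005,0],[0,0,0,0.01,0],[0,0,0,0.03,0],[0,-0.01,0,0.04,0],[0,-0.03,0.004,0.04,0],[0,-0.03,0.004,0.02,0],[0,-0.02,0.003,0,0],[0,0,0,0,0]]]'

```text
time: 13.25
tool_pos: [0.3801, 0.0899, 0.2292]
tool_rot: [0.0, 0.075, 0.997, 0.0]
contact_force: [-0.2, -0.6, 0.3]
gripper_width: -0.0
grasp_force: 0.0
```

Call:
servo_tool --deltas '[[[0,0,0,0,0],[0,0,0,0,0],[0,0,0,0,0],[0,0,0,0,0],[0,0,0,0,0],[0,0,0,0,0],[0,0,0,0,0],[0,0,0,0,0]]]'

```text
time: 14.05
tool_pos: [0.3818, 0.0895, 0.2293]
tool_rot: [0.0, 0.075, 0.997, 0.0]
contact_force: [-0.5, 0.5, -0.1]
gripper_width: 0.001
grasp_force: 0.0
```

```bash
python3 - <<'E'
from h import *
fs=grab_frame("scene"); fd=grab_frame("side")
a=cv2.resize(fs["pixels"][165:315,250:400,::-1],(390,400),interpolation=2); b=cv2.resize(fd["pixels"][120:260,270:410,::-1],(400,400),interpolation=2)
cv2.imwrite("pics/c5.png",np.hstack([a,b]))
for f in (fs,fd):
    C=cloud(f).reshape(-1,3)
    Q=C[:,:2]@np.array([[.989,.149],[-.149,.989]])
    for lo in (.44,.455,.47,.485,.50):
        m=(Q[:,0]>lo)&(Q[:,0]<lo+.015)&(abs(Q[:,1]-.148)<.045)&(C[:,2]<.16); print(lo,np.median(C[m,2]).round(4),end=' ')
    print()
E
```

```text
0.44 0.0806 0.455 0.0812 0.47 0.0809 0.485 0.0806 0.5 0.0538 
0.44 0.0783 0.455 0.0785 0.47 0.0781 0.485 0.078 0.5 0.0514
```

View pics/c5.png

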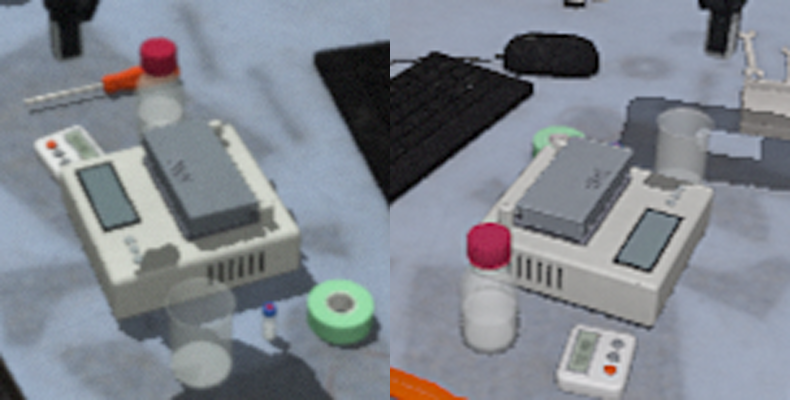

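The cover is shut and level at 78 mm, at scene crop (200,180) and side crop (575,185). The bystanders have not moved and the arm is clear.

```bash
python3 -c "
from plant import manip
print(manip.job_done())"
```

```text
the job is handed in; nothing more can be done
None
```

I handed the job in at about 14 s: the cover popped fully open, the round button was pressed down to its stop and let go, and the cover is latched shut again, with the square button not pressed and the bystanders where they were.

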